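Load a carving blank under the spring hold-down

ROBOT

A 6-joint arm with a two-finger parallel gripper is mounted at the origin on the work surface. World frame = base frame: x ahead of the robot, y to its left, z up, the work surface at z = 0. Lengths are in m, angles in degrees, forces in N, time in s.
With the tool pointing down it reaches from about 0.4 to 0.825 m from the base axis. Payload 7 kg.
Tool frame: the origin (TCP) lies on the centre line of the jaws, within the pads' length; the fingertips stand 8 mm ahead of it and the grasp point (between the pads) lies 11 mm behind it; z points along the fingers, y is the line along which they close (so a half turn about z gives the same grasp; the last joint's range is limited). The gripper opens to 88 mm and grips with 3 to 60 N. Pads are 19 mm wide; open, the fingers measure 130 mm over their backs; the gripper's body (78 mm by 193 mm) begins 47 mm behind the grasp point.
Start: joints at [91.392, 20.546, 0.682, 0, -70.136, -16.507], TCP at [0.176, 0.652, 0.235] pointing down, gripper open.
Joint ranges: [-176.03, 176.03], [-82.01, 121.73], [-58.28, 71.71], [-173.87, 95.51], [-174.79, -0.11], [-173.66, 173.66]. Speed limits (degrees/s): [136.94, 136.94, 172.46, 180, 180, 180].

INTERFACE

Orientations are given as [roll, pitch, yaw] about the fixed x, y, z axes, in that order (R = Rz(yaw) Ry(pitch) Rx(roll)).
In Python, from plant import telemetry, viewer, close_job, models gives the robot as it stands.
- The arm moves only by the shell command python3 -m handwheel 'ROWS' [FORCE]. ROWS is JSON, a list of rows, each an object with "grip": the closure, from -1 (fully open) to 1 (shut); "travel": the shift along the tool's x, y, z as a fraction of full scale, a list of three; "spin": the turn about the tool's z as a fraction of full scale. A call has 1 to 8 rows; each row shifts and turns the commanded pose from where the row before left it, along the tool's axes as they then stand; what a row does not reach is not made up. Full scale, the value 1, is 0.025 m for a shift and 5 degrees for a turn. A row lasts 1/8 s, in which the tool goes at most 62.5 mm and 10.7 degrees, less where a joint would pass 70% of its speed; a pose out of reach is approached as far as the arm can. A call with a number of a shift or a turn outside -1 to 1 is refused whole. A call with a gripper value outside its range is refused whole. The fingers move at their own pace and stop on an object; FORCE is the grip in N (left out, the last holds). Time passes only in rows, so rows that do not move let the fingers close. It gives the time, the measured TCP pose, the force, the opening and the grip force at its end, in the units of the state.
- telemetry.get_state(): the state, without advancing time (a new reading comes with each control period).
- viewer.capture(name): name is "scene" or "top" or "wrist"; returns the picture (480x640x3 uint8, red, green, blue); there is no depth.
- viewer.calibration(name): a dict with "fx", "fy", "cx", "cy" (pixels), "T" (4x4, takes a point from camera to world coordinates); the wrist camera has in their place "T_tool_cam" (4x4, takes a point from camera to tool coordinates, whose origin is the TCP and whose axes are the flange's). Camera axes: x right, y down, z forward; pixel columns grow to the right and rows downward; lengths in m; the calibration is good to about 2 mm. The wrist camera is an equidistant fisheye: a pixel r from the principal point sees the ray r / f radians off the axis. A picture is of the moment at which its call begins: read the wrist's pose just before it. calibration takes no time and is no camera call.
- close_job(): hands the job in; it is judged then, once.
Trained networks look in the newest picture that a camera, given by its name, has taken for a name from the list of things; names that differ only in an ending like _2 or _b are one class to them, and where a whole thing is asked for, a point or a joint stands for the part that bears it (a point fixed in the world has none). Each returns a list of dicts, best first, with "p" (0 to 1); they miss things now and then, are a little off and sometimes report something else, mostly with a low value. They report only what shows in the picture. A call takes as long as a camera call.
- models.find_in(camera, thing): "position" ([column, row] in pixels, amid what is visible of it).
The state is a dict: "time_s": time; "joints": joint angles; "qd": joint speeds; "joint_torque": joint torques, N m; "tcp_pos": TCP position; "eef_rot": TCP orientation; "contact_force": force on the tool from outside, world axes, zero at the start; "moment": the same for the moment, N m; "gripper_width": finger opening in m; "gripper_force": force on a finger pad.
Only numpy, scipy, OpenCV 4.12 (cv2) and the standard library are available. Lean on these libraries where they do the work, as an engineer would, in place of code of your own. Each camera call takes 0.05 s, during which the arm holds its last target. There are 200 camera calls.

TASK

Load the little carving blank into the fixture: push the lever with the red roller back with one fingertip so that the spring flap stands up, and keep it up with that finger while the other fingertip pushes the blank along its guide, under the flap, until it is fully home against the end stop. Then let the flap come down on the blank and move clear. Only push the blank, never lift it, and leave the drink bottle, glue bottle, spectacle case and chisel where they are.

Things in the scene. Friction and masses are not known exactly. Their poses are not given: they have to be found in the camera images.
- fixture: carving fixture screwed to the table, fixed: plywood base 275 x 165 x 12 mm. Origin on the table top below the middle of the flap's hinge axis (a shaft 36 mm up, 8 mm thick, y -44 to +50 mm); x points from the open loading end to the end stop, y left along the hinge to the lever, z up. Base spans x -220..+55, y -77..+88 mm. Steel cheeks, y = +-38 mm, x -11..+23 mm, 48 mm high, hold the shaft
- guide_mid (a point): middle of the guide, on the base's top (12 mm above the table), 118 mm on the loading side of the hinge axis; axes as the fixture's. Two dark wooden strips 10 mm wide and 6 mm high run along x, 195 mm long and centred here, with 67 mm between them (inner faces 33.5 mm either side); the blank slides between them
- stop_face (a point): middle of the end stop's face, 16 mm on the loading side of the hinge axis and 9 mm above the base; axes as the fixture's. The stop is a dark wooden block 70 mm wide and 14 mm high under the flap
- flap_angle (a joint): angle of the spring flap in rad: 0 = down with nothing under it (nose 8 mm above the base), about 0.27 = resting on the blank, 1.4 = fully up; from 0.36 on it clears the blank. A spring shuts it whenever it is let go: 0.10 N m at 0, 0.22 N m at 1.0, so about 5 N pushed level on the lever's roller holds it up
- flap_nose (a point): centre of the flap's black rubber nose bar, 8 mm thick and 62 mm long along the hinge. The green flap plate, 62 mm wide, reaches from the hinge axis towards the loading end; the nose is 38 mm from the axis. With the flap down it is 36 mm on the loading side of the axis and 24 mm above the table, and it blocks the blank
- flap: spring flap and release lever in one piece on the shaft; origin on the hinge axis at the middle of the fixture, 36 mm above the table; at 0 rad its axes are the fixture's. The lever is fixed on the shaft's left (+y) end outside the cheek: a 6 mm steel arm at y = 47 mm leans up and towards the loading end and carries a red roller at its end, sticking out to +y
- lever_roller (a point): middle of the red roller, a cylinder 14 mm thick along y from 51 to 87 mm (this point at y = 69), 42 mm from the hinge axis, turning freely so that a finger slides on it. Flap down: 36 mm on the loading side of the axis, 57 mm above the table. Pushed towards the stop (+x) it swings over the axis (78 mm above the table at the top, flap at 1.05 rad) and raises the flap by the same angle
- blank: wooden carving blank, 52 mm along x (the way it slides), 64 mm wide, 18 mm thick, with a half-carved face (radius 12 mm, 9 mm high) 10 mm behind the middle of its top; 40 to 80 g. Origin at the centre of its underside; x to the end stop. It lies on the base between the guide strips, short of the flap. Fully home its centre is 42 mm on the loading side of the hinge axis
- blank_front (a point): middle of the blank's front face (the one that meets the end stop), 26 mm ahead of its centre and 9 mm above its underside
- drink: bystander: amber drink bottle, 62 mm diameter, 165 mm tall, origin at the centre of its foot
- glue: bystander: white glue bottle with a lime cap, 42 mm diameter, 95 mm tall, origin at the centre of its foot
- case: bystander: black spectacle case 158 x 62 x 40 mm, long along its x, origin at the centre of its underside
- chisel: bystander: wood-handled chisel lying along its x, 17 mm thick; origin under the ferrule, blade 88 mm to +x, handle 115 mm to -x

How it is judged:
By the outcome, as a careful person would: the job done as asked, in the order asked, and still so for the second after the job is handed in, with the robot touching nothing.
It also fails if it takes over 38 s, if anything falls off the work surface, if the arm or the gripper's body presses on something with over 40 N, if the wrist force passes 120 N, or if a joint passes its speed limit or range.

## Working session

There is one attempt and no reset: what is moved stays moved. The work goes in short steps, Python scripts to look and compute and a shell command to move; the robot and the scene stay as the last step left them, time stands still between calls to the robot, and variables do not carry over. Pictures are saved under pics/ and viewed, at most 13 in all, crops included, and the job is handed in when it is done.

```bash
mkdir -p pics; ls
cat > h.py <<'E'
import numpy as np,cv2
from scipy.spatial.transform import Rotation as R
from plant import telemetry,viewer,close_job,models
def snap(cam,name):
    im=viewer.capture(cam); cv2.imwrite(f'pics/{name}.png',cv2.cvtColor(im,cv2.COLOR_RGB2BGR)); return im
def ray(cam,px,st=None):
    c=viewer.calibration(cam); u=(px[0]-c['cx'])/c['fx']; v=(px[1]-c['cy'])/c['fy']
    if 'T' in c: T=np.array(c['T']); d=np.array([u,v,1.])
    else:
        r=np.hypot(u,v); d=np.array([np.sin(r)*u/r,np.sin(r)*v/r,np.cos(r)])
        W=np.eye(4); W[:3,:3]=R.from_euler('xyz',st['eef_rot'],degrees=True).as_matrix(); W[:3,3]=st['tcp_pos']
        T=W@np.array(c['T_tool_cam'])
    return T[:3,3],T[:3,:3]@d
def at(cam,px,z,st=None):
    o,d=ray(cam,px,st); return o+d*(z-o[2])/d[2]
E
python3 - <<'E'
from h import *
print(telemetry.get_state())
snap('scene','s0');
for n in ['fixture','flap_nose','lever_roller','blank','drink','glue','case','chisel']: print('scene',n,models.find_in('scene',n)[:2])
snap('top','t0')
Z=dict(fixture=.012,flap_nose=.024,lever_roller=.057,blank=.03,drink=.08,glue=.05,case=.02,chisel=.01)
for n in Z:
    f=models.find_in('top',n)[:2]; print('top',n,f,[at('top',q['position'],Z[n]).round(4) for q in f])
E
```

```text
pics
{'time_s': 0.0, 'joints': array([ 9.13932860e+01,  2.05901588e+01,  6.34291723e-01, -2.08055208e-02,
       -7.01355870e+01, -1.65078901e+01]), 'qd': array([-0.04363691, -0.01942498, -0.00956423, -0.1595811 , -0.00835772,
       -0.08933388]), 'joint_torque': array([ 3.65491906e-04, -5.82710230e+01,  2.93077809e+01,  6.99805051e+00,
        7.07758343e-03, -1.36320973e-04]), 'tcp_pos': array([0.17589192, 0.65118964, 0.23363886]), 'eef_rot': array([ 1.79906758e+02, -7.23659357e-03, -1.51216834e+01]), 'contact_force': array([0.43026858, 1.10367278, 0.09879529]), 'moment': array([-0.01684729,  0.02050193,  0.00652033]), 'gripper_force': 0.0, 'gripper_width': 0.0877618720277965}
scene fixture [{'position': [302.1, 243.7], 'p': 0.64}, {'position': [317.2, 228.0], 'p': 0.4}]
scene flap_nose [{'position': [283.1, 246.2], 'p': 0.66}]
scene lever_roller [{'position': [287.0, 248.8], 'p': 0.63}, {'position': [292.3, 172.2], 'p': 0.35}]
scene blank [{'position': [317.6, 228.1], 'p': 0.79}]
scene drink [{'position': [318.1, 312.6], 'p': 0.55}]
scene glue [{'position': [233.5, 198.0], 'p': 0
[... 321 characters left out ...]
0244,  0.024 ])]
top lever_roller [{'position': [341.2, 211.0], 'p': 0.98}] [array([ 0.6395, -0.022 ,  0.057 ])]
top blank [{'position': [348.4, 260.6], 'p': 0.8}] [array([ 0.5433, -0.0396,  0.03  ])]
top drink [{'position': [233.7, 185.3], 'p': 0.65}] [array([0.6811, 0.1895, 0.08  ])]
top glue [{'position': [440.7, 199.1], 'p': 0.62}, {'position': [235.3, 182.9], 'p': 0.53}] [array([ 0.6699, -0.2233,  0.05  ]), array([0.6932, 0.1911, 0.05  ])]
top case [{'position': [245.8, 307.0], 'p': 0.55}] [array([0.4466, 0.1645, 0.02  ])]
top chisel [{'position': [456.0, 292.9], 'p': 0.77}, {'position': [352.8, 259.2], 'p': 0.56}] [array([ 0.4832, -0.263 ,  0.01  ]), array([ 0.5482, -0.0502,  0.01  ])]
```

Run:
```python
import cv2
a=cv2.imread('pics/t0.png')[130:340,200:480]; cv2.imwrite('pics/t0c.png',cv2.resize(a,None,fx=2.8,fy=2.8,interpolation=cv2.INTER_CUBIC))
a=cv2.imread('pics/s0.png')[120:340,180:440]; cv2.imwrite('pics/s0c.png',cv2.resize(a,None,fx=2.7,fy=2.7,interpolation=cv2.INTER_CUBIC))
```

```text
(no output)
```

View pics/t0c.png

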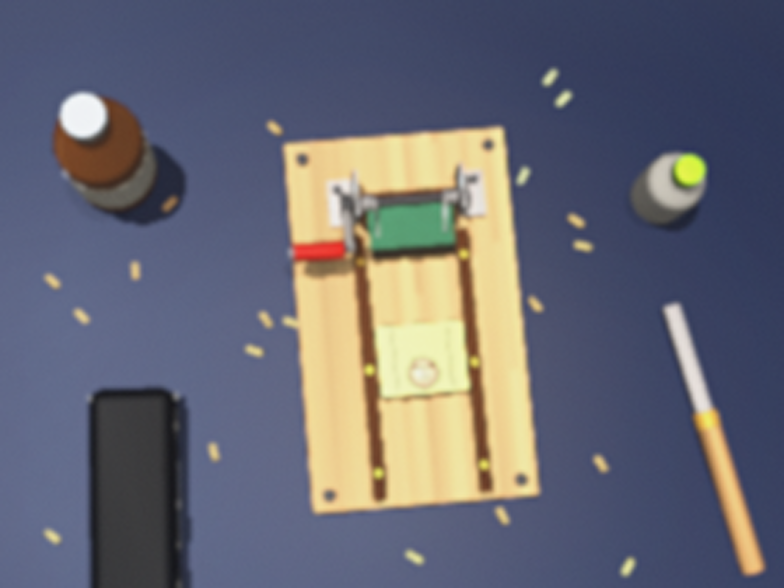

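View pics/s0c.png

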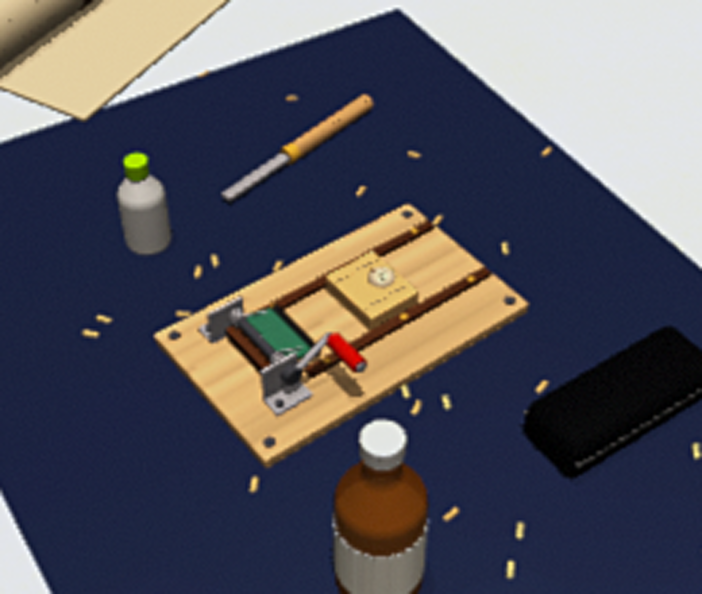

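The top view shows the fixture pointing along +x with a few degrees of yaw. The flap is at crop (412,228), the red roller at (318,252) and the blank at (423,360), about halfway along the guide. The bystanders are well off to the sides. Next I'll measure fixture and blank by colour.

Run:
```python
from h import *
im=cv2.imread('pics/t0.png'); hsv=cv2.cvtColor(im,cv2.COLOR_BGR2HSV).astype(int)
# fixture corners by eye (crop/2.8 + offset): frontleft, frontright, rearright, rearleft
C=np.array([(285,143),(503,127),(540,494),(314,513)])/2.8+np.array([200,130])
W=np.array([at('top',p,.012)[:2] for p in C])
M=np.array([(55,88),(55,-77),(-220,-77),(-220,88)])/1000
def fit(M,W):
    m=M.mean(0);w=W.mean(0);H=(M-m).T@(W-w);a=np.arctan2(H[0,1]-H[1,0],H[0,0]+H[1,1])
    Rm=np.array([[np.cos(a),-np.sin(a)],[np.sin(a),np.cos(a)]]);t=w-Rm@m;return a,Rm,t
a,Rm,t=fit(M,W);print('yaw',np.degrees(a),'t',t,'res',(W-(M@Rm.T+t))*1000)
B=np.array([(376,324),(464,320),(471,392),(382,398)])/2.8+np.array([200,130])
print('blank corners fix mm',[((at('top',p,.030)[:2]-t)@Rm*1000).round(1) for p in B])
Rl=np.array([(291,252),(345,251)])/2.8+np.array([200,130])
print('roller',[((at('top',p,.057)[:2]-t)@Rm*1000).round(1) for p in Rl])
print('nose',[((at('top',p/2.8+np.array([200,130]),.024)[:2]-t)@Rm*1000).round(1) for p in np.array([(373,252),(457,247)])])
print(viewer.calibration('wrist'))
```

```text
yaw 5.769235901067152 t [ 0.66404852 -0.03405309] res [[-0.18854303 -0.49810829]
 [-0.45835971  0.4630218 ]
 [ 0.34558505  0.15380457]
 [ 0.30131769 -0.11871808]]
blank corners fix mm [array([-88.3,  32.5]), array([-90.5, -31.4]), array([-142.8,  -31.5]), array([-142. ,   32.8])]
roller [array([-35.5,  89.7]), array([-37.8,  51.6])]
nose [array([-34.6,  29.8]), array([-35.7, -32. ])]
{'fx': 371.64829954431775, 'fy': 371.64829954431775, 'cx': 311.15488046705883, 'cy': 244.26212048284847, 'T_tool_cam': array([[-1.41604082e-03, -9.63094320e-01, -2.69160408e-01,
         7.31087399e-02],
       [ 9.99998796e-01, -1.53457034e-03,  2.29962750e-04,
        -2.96046366e-04],
       [-6.34521397e-04, -2.69159758e-01,  9.63095334e-01,
        -1.50449733e-01],
       [ 0.00000000e+00,  0.00000000e+00,  0.00000000e+00,
         1.00000000e+00]])}
```

```bash
cat >> h.py <<'E'
PSI=np.radians(5.77); T0=np.array([.66405,-.03405]); a_,b_=9.5,10.5
RF=np.array([[np.cos(PSI),-np.sin(PSI)],[np.sin(PSI),np.cos(PSI)]])
def pose(Af,Ay,phi,s):
    "A front x, A centre y (fixture mm), phi deg, finger spacing mm -> world TCP xy, yaw deg"
    p=np.radians(phi); e=a_*np.cos(p)+b_*np.sin(p)
    A=np.array([Af-e,Ay]); c=A-s/2*np.array([np.sin(p),np.cos(p)])
    return RF@(c/1000)+T0, -phi+np.degrees(PSI)
def inv(st,s):
    phi=-(st['eef_rot'][2]-np.degrees(PSI)); p=np.radians(phi); e=a_*np.cos(p)+b_*np.sin(p)
    c=RF.T@(np.array(st['tcp_pos'][:2])-T0)*1000; d=s/2*np.array([np.sin(p),np.cos(p)])
    A=c+d;B=c-d; return dict(phi=round(phi,1),Af=round(A[0]+e,1),Ay=round(A[1],1),Bf=round(B[0]+e,1),By=round(B[1],1),z=round(st['tcp_pos'][2]*1000,1))
def step(p0,y0,p1,y1):
    "row: world shift in tool axes (full-scale units), spin"
    d=R.from_euler('xyz',[180,0,y0],degrees=True).as_matrix().T@(np.array(p1)-np.array(p0))/.025
    return d.round(2), round(-(y1-y0)/5,2)
E
python3 - <<'E'
from h import *
st=telemetry.get_state(); xy,yw=pose(-48,60,76,109); print(xy,yw)
p0=np.array(st['tcp_pos']);y0=st['eef_rot'][2]
p1=np.array([*xy,.20]); N=30
print('total no-spin', step(p0,y0,p1,yw))
E
```

```text
[0.54655031 0.00113063] -70.23
total no-spin (array([21.09, 21.25,  1.38]), np.float64(11.02))
```

```bash
python3 -m handwheel '[{"grip":-1,"travel":[0.5,0.5,0],"spin":0},{"grip":-1,"travel":[1,1,0],"spin":0},{"grip":-1,"travel":[1,1,0],"spin":0},{"grip":-1,"travel":[1,1,0],"spin":0},{"grip":-1,"travel":[1,1,0],"spin":0},{"grip":-1,"travel":[1,1,0],"spin":0},{"grip":-1,"travel":[1,1,0],"spin":0},{"grip":-1,"travel":[1,1,0],"spin":0}]' | tail -c 400
python3 -m handwheel '[{"grip":-1,"travel":[1,1,0.1],"spin":0},{"grip":-1,"travel":[1,1,0.1],"spin":0},{"grip":-1,"travel":[1,1,0.1],"spin":0},{"grip":-1,"travel":[1,1,0.1],"spin":0},{"grip":-1,"travel":[1,1,0.1],"spin":0},{"grip":-1,"travel":[1,1,0.1],"spin":0},{"grip":-1,"travel":[1,1,0.1],"spin":0},{"grip":-1,"travel":[1,1,0.1],"spin":0}]' | tail -c 400
python3 -m handwheel '[{"grip":-1,"travel":[1,1,0.1],"spin":0},{"grip":-1,"travel":[1,1,0.1],"spin":0},{"grip":-1,"travel":[1,1,0.1],"spin":0},{"grip":-1,"travel":[1,1,0.1],"spin":0},{"grip":-1,"travel":[1,1,0.1],"spin":0},{"grip":-1,"travel":[0.6,0.75,0],"spin":0},{"grip":-1,"travel":[0,0,0],"spin":1},{"grip":-1,"travel":[0,0,0],"spin":1}]' | tail -c 400
python3 -m handwheel '[{"grip":-1,"travel":[0,0,0],"spin":1},{"grip":-1,"travel":[0,0,0],"spin":1},{"grip":-1,"travel":[0,0,0],"spin":1},{"grip":-1,"travel":[0,0,0],"spin":1},{"grip":-1,"travel":[0,0,0],"spin":1},{"grip":-1,"travel":[0,0,0],"spin":1},{"grip":-1,"travel":[0,0,0],"spin":1},{"grip":-1,"travel":[0,0,0],"spin":1}]' | tail -c 400
python3 -m handwheel '[{"grip":-1,"travel":[0,0,0],"spin":1},{"grip":-1,"travel":[0,0,0],"spin":0},{"grip":-1,"travel":[0,0,0],"spin":0}]'
python3 - <<'E'
from h import *
st=telemetry.get_state(); print(inv(st,109),st['gripper_width'])
snap('wrist','w0')
for n,z in [('lever_roller',.057),('flap_nose',.024),('blank',.03)]:
    f=models.find_in('wrist',n)[:2]; print(n,[(q['position'],q['p'],(RF.T@(at('wrist',q['position'],z,st)[:2]-T0)*1000).round(1)) for q in f])
E
```

```text
time_s: 1.9
tcp_pos: [0.3087, 0.4198, 0.2348]
eef_rot: [-180.0, -0.0, -15.1]
contact_force: [1.3, 0.1, 0.1]
gripper_width: 0.0874
gripper_force: 0.0
time_s: 2.9
tcp_pos: [0.4492, 0.1747, 0.2147]
eef_rot: [-180.0, -0.0, -15.1]
contact_force: [0.1, 0.2, -0.9]
gripper_width: 0.0877
gripper_force: 0.0
time_s: 3.9
tcp_pos: [0.5462, 0.0001, 0.2021]
eef_rot: [-180.0, 0.0, -25.4]
contact_force: [-0.1, 0.1, 0.1]
gripper_width: 0.0874
gripper_force: 0.0
time_s: 4.9
tcp_pos: [0.5461, 0.0006, 0.2023]
eef_rot: [-180.0, -0.0, -65.3]
contact_force: [-0.1, -0.6, 0.1]
gripper_width: 0.088
gripper_force: 0.0
time_s: 5.28
tcp_pos: [0.5465, 0.0009, 0.2022]
eef_rot: [-180.0, -0.0, -70.0]
contact_force: [0.7, 0.5, 0.3]
gripper_width: 0.0877
gripper_force: 0.0
{'phi': np.float64(75.8), 'Af': np.float64(-48.1), 'Ay': np.float64(60.0), 'Bf': np.float64(-153.8), 'By': np.float64(33.2), 'z': np.float64(202.2)} 0.08766529433697509
lever_roller [([218.4, 159.6], 0.67, array([-25.4,   5.9]))]
flap_nose [([212.5, 159.8], 0.6, array([-12.2,  10.6]))]
blank [([326.5, 175.6], 0.69, array([-114.8,    0.5])), ([215.4, 160.5], 0.67, array([-16.5,  10. ]))]
```

View pics/w0.png

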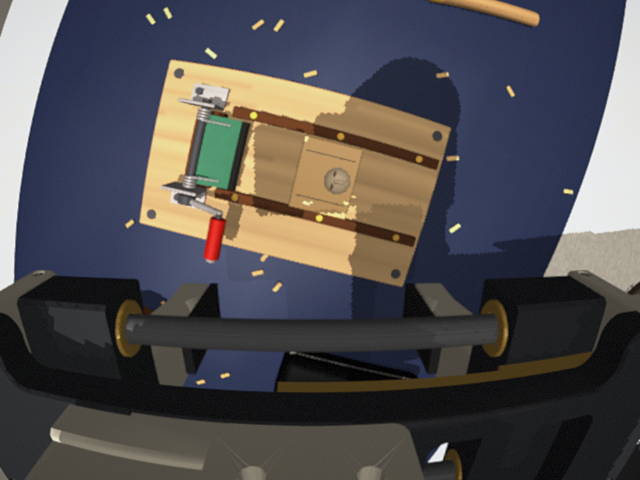

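Wrist view: flap at (222,155), roller from (217,217) to (212,261), blank from (291,136) to (361,212), and base corners (172,62), (142,225), (404,286) and (451,125). I'll check these against the top-view fit.

Run:
```python
from h import *
st=telemetry.get_state()
f=lambda p,z:(RF.T@(at('wrist',p,z,st)[:2]-T0)*1000).round(1)
for p in [(171,60),(140,226),(404,287),(451,126)]: print('corner',f(p,.012))
print('roller',f((219,219),.057),f((212,260),.057))
for p in [(305,136),(362,147),(352,206),(290,205)]: print('blank',f(p,.03))
# next: approach rows
d=-10
xy,yw=pose(-48,60,76,109);p0=st['tcp_pos'];y0=st['eef_rot'][2]
print(step(p0,y0,[*xy,.030],yw))
```

```text
corner [ 54.6 -74.6]
corner [54.5 92.2]
corner [-219.8   89.4]
corner [-218.  -76.]
roller [-35.6  54. ] [-36.   90.8]
blank [-88.3 -28.2]
blank [-138.2  -31.4]
blank [-143.2   21.1]
blank [-90.   33.6]
(array([-0.  ,  0.  ,  6.88]), np.float64(0.03))
```

```bash
python3 -m handwheel '[{"grip":-1,"travel":[0,0,1],"spin":0},{"grip":-1,"travel":[0,0,1],"spin":0},{"grip":-1,"travel":[0,0,1],"spin":0},{"grip":-1,"travel":[0,0,1],"spin":0},{"grip":-1,"travel":[0,0,1],"spin":0},{"grip":-1,"travel":[0,0,1],"spin":0},{"grip":-1,"travel":[0,0,0.5],"spin":0},{"grip":-1,"travel":[0,0,0.35],"spin":0}]'
python3 -m handwheel '[{"grip":-1,"travel":[0,0,0],"spin":0},{"grip":-1,"travel":[0,0,0],"spin":0}]'
python3 - <<'E'
from h import *
st=telemetry.get_state(); print(inv(st,109))
xy,yw=pose(-48,60,76,109); x2,_=pose(-36,60,76,109)
print(step([*xy,0],yw,[*x2,0],yw))
snap('wrist','w1')
E
```

```text
time_s: 6.48
tcp_pos: [0.5469, 0.0012, 0.0305]
eef_rot: [180.0, -0.0, -70.1]
contact_force: [0.6, -0.2, 0.2]
gripper_width: 0.0877
gripper_force: 0.0
time_s: 6.72
tcp_pos: [0.5473, 0.0014, 0.0315]
eef_rot: [-179.9, -0.0, -70.1]
contact_force: [-0.7, 0.4, 0.9]
gripper_width: 0.0876
gripper_force: 0.0
{'phi': np.float64(75.9), 'Af': np.float64(-47.3), 'Ay': np.float64(60.3), 'Bf': np.float64(-153.0), 'By': np.float64(33.7), 'z': np.float64(31.5)}
(array([ 0.12, -0.47, -0.  ]), np.float64(-0.0))
```

View pics/w1.png

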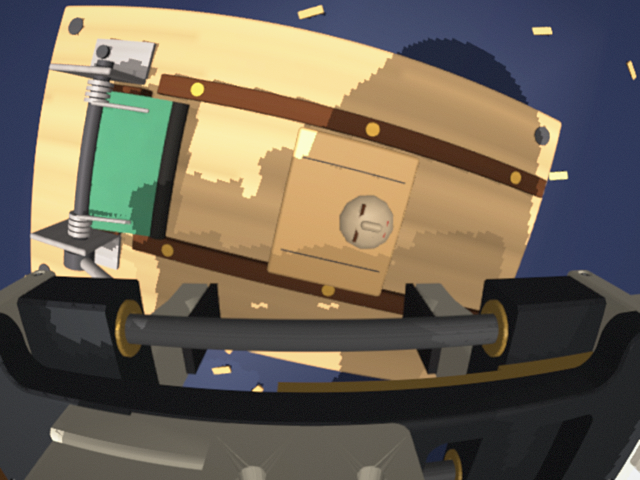

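```bash
python3 -m handwheel '[{"grip":-1,"travel":[0.03,-0.12,0],"spin":0},{"grip":-1,"travel":[0.03,-0.12,0],"spin":0},{"grip":-1,"travel":[0.03,-0.12,0],"spin":0},{"grip":-1,"travel":[0.03,-0.12,0],"spin":0},{"grip":-1,"travel":[0,0,0],"spin":0},{"grip":-1,"travel":[0,0,0],"spin":0}]'
python3 - <<'E'
from h import *
st=telemetry.get_state(); print(inv(st,109),st['moment'])
snap('top','t1'); snap('scene','s1')
a=cv2.imread('pics/t1.png')[160:310,290:400]; b=cv2.imread('pics/s1.png')[170:300,220:400]
cv2.imwrite('pics/c1.png',np.hstack([cv2.resize(a,(420,573),interpolation=cv2.INTER_CUBIC)[:260*2],cv2.resize(b,(380,520))[:520] if 0 else cv2.copyMakeBorder(cv2.resize(b,(380,274)),0,246,0,0,cv2.BORDER_CONSTANT)]))
E
```

```text
time_s: 7.52
tcp_pos: [0.5558, 0.0019, 0.0297]
eef_rot: [179.7, 0.1, -70.2]
contact_force: [-8.7, 2.5, 2.7]
gripper_width: 0.0876
gripper_force: 3.9
{'phi': np.float64(75.9), 'Af': np.float64(-38.7), 'Ay': np.float64(59.9), 'Bf': np.float64(-144.5), 'By': np.float64(33.4), 'z': np.float64(29.7)} [0.73686807 2.81713817 0.21245503]
```

View pics/c1.png

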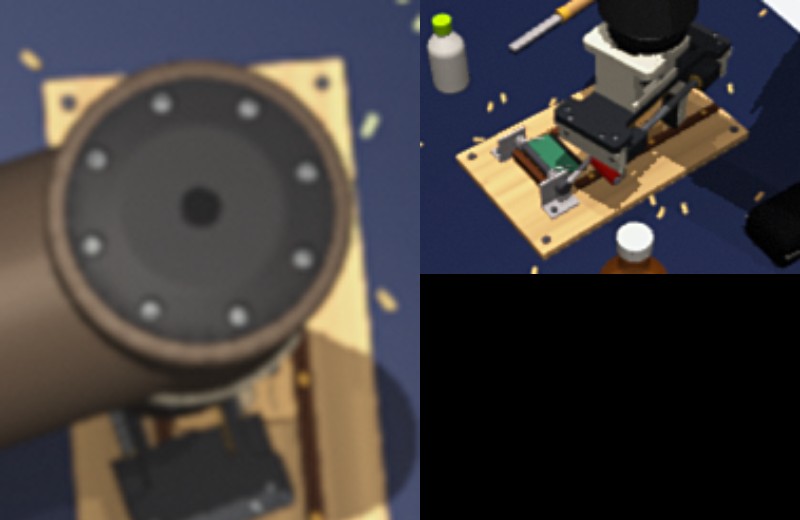

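```bash
python3 -m handwheel '[{"grip":-1,"travel":[0.03,-0.12,0],"spin":0},{"grip":-1,"travel":[0.03,-0.12,0],"spin":0},{"grip":-1,"travel":[0.03,-0.12,0],"spin":0},{"grip":-1,"travel":[0,0,0],"spin":0},{"grip":-1,"travel":[0,0,0],"spin":0}]'
python3 - <<'E'
from h import *
st=telemetry.get_state(); print(inv(st,109),st['moment'])
snap('wrist','w2');b=snap('scene','s2')[170:300,220:400,::-1]
cv2.imwrite('pics/c2.png',np.vstack([cv2.resize(cv2.imread('pics/w2.png')[:300],(640,300)),cv2.resize(b,(400,289),interpolation=cv2.INTER_CUBIC).copy() if 0 else cv2.copyMakeBorder(cv2.resize(b,(400,289),interpolation=cv2.INTER_CUBIC),0,0,0,240,cv2.BORDER_CONSTANT)]))
E
```

```text
time_s: 8.25
tcp_pos: [0.5658, 0.0023, 0.0299]
eef_rot: [179.7, 0.0, -70.2]
contact_force: [-5.3, -2.6, 0.9]
gripper_width: 0.0876
gripper_force: 3.1
{'phi': np.float64(76.0), 'Af': np.float64(-28.7), 'Ay': np.float64(59.3), 'Bf': np.float64(-134.4), 'By': np.float64(32.8), 'z': np.float64(29.9)} [-0.80049993  1.68028051 -0.11775448]
```

View pics/c2.png

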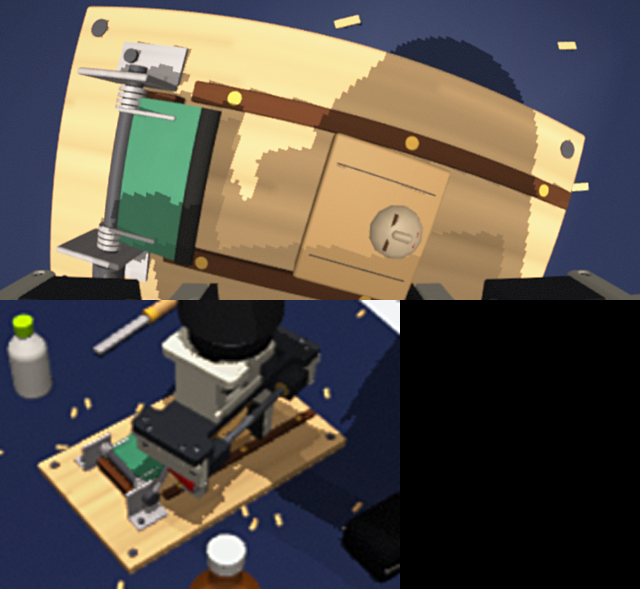

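Run:
```python
from h import *
st=telemetry.get_state()
f=lambda p,z:(RF.T@(at('wrist',p,z,st)[:2]-T0)*1000).round(1)
for p in [(336,135),(296,271),(450,169),(413,296)]: print('blank',f(p,.03))
for p in [(219,110),(190,262)]: print('nose',f(p,.024),f(p,.045))
q=inv(st,109); 
# schedule: s 109->97 ; phi 76->34 ; Af -> -20 ; Ay 59->76
phis=np.array([76,73,70,66,62,58,54,50,47,44,41,38,36,34.]); u=(76-phis)/42
pr=None
for i,p in enumerate(phis):
    s=109-12*u[i]; Af=-28.7+min(1,u[i]*2)*7; Ay=59.3+17*u[i]
    xy,yw=pose(Af,Ay,p,s); pp=np.array([*xy,0])
    if pr is not None: print(step(pr[0],pr[1],pp,yw),'grip',round(-1+2*(109-s)/88,2),'Bf',round(Af-s*np.sin(np.radians(p)),1),'By',round(Ay-s*np.cos(np.radians(p)),1))
    pr=(pp,yw)
```

```text
blank [-84.7 -30. ]
blank [-82.6  29.5]
blank [-135.   -29.7]
blank [-136.7   28.9]
nose [-34.6 -29.6] [-40.1 -28.9]
nose [-34.5  39.6] [-40.  31.]
(array([ 0.07, -0.06, -0.  ]), np.float64(-0.6)) grip -0.98 Bf -131.1 By 28.9
(array([ 0.07, -0.06, -0.  ]), np.float64(-0.6)) grip -0.96 Bf -127.5 By 25.0
(array([ 0.1 , -0.09, -0.  ]), np.float64(-0.8)) grip -0.94 Bf -122.3 By 20.2
(array([ 0.1 , -0.09, -0.  ]), np.float64(-0.8)) grip -0.91 Bf -116.7 By 15.7
(array([ 0.11, -0.1 , -0.  ]), np.float64(-0.8)) grip -0.88 Bf -110.8 By 11.5
(array([ 0.11, -0.09, -0.  ]), np.float64(-0.8)) grip -0.86 Bf -104.8 By 7.8
(array([ 0.09, -0.06, -0.  ]), np.float64(-0.8)) grip -0.83 Bf -99.5 By 4.5
(array([ 0.07, -0.05, -0.  ]), np.float64(-0.6)) grip -0.81 Bf -95.4 By 2.4
(array([ 0.07, -0.05, -0.  ]), np.float64(-0.6)) grip -0.79 Bf -91.1 By 0.4
(array([ 0.07, -0.06, -0.  ]), np.float64(-0.6)) grip -0.77 Bf -86.6 By -1.2
(array([ 0.07, -0.06, -0.  ]), np.float64(-0.6)) grip -0.75 Bf -82.1 By -2.7
(array([ 0.05, -0.04, -0.  ]), np.float64(-0.4)) grip -0.74 Bf -79.1 By -3.4
(array([ 0.05, -0.04, -0.  ]), np.float64(-0.4)) grip -0.73 Bf -75.9 By -4.1
```

```bash
python3 -m handwheel '[{"grip":-0.98,"travel":[0.07,-0.06,0],"spin":-0.6},{"grip":-0.96,"travel":[0.07,-0.06,0],"spin":-0.6},{"grip":-0.94,"travel":[0.1,-0.09,0],"spin":-0.8},{"grip":-0.91,"travel":[0.1,-0.09,0],"spin":-0.8},{"grip":-0.91,"travel":[0,0,0],"spin":0},{"grip":-0.91,"travel":[0,0,0],"spin":0}]'
python3 - <<'E'
from h import *
st=telemetry.get_state(); print(inv(st,21+st['gripper_width']*1000),st['moment'])
E
```

```text
time_s: 9.1
tcp_pos: [0.5764, -0.0021, 0.0299]
eef_rot: [179.7, 0.1, -56.2]
contact_force: [-4.8, -3.1, 0.8]
gripper_width: 0.0839
gripper_force: 2.7
{'phi': np.float64(61.9), 'Af': np.float64(-24.0), 'Ay': np.float64(65.3), 'Bf': np.float64(-116.6), 'By': np.float64(15.9), 'z': np.float64(29.9)} [-0.78562585  1.58409351 -0.01526503]
```

On plan (Bf −116.6, Af −24). Continuing.

```bash
python3 -m handwheel '[{"grip":-0.88,"travel":[0.11,-0.1,0],"spin":-0.8},{"grip":-0.86,"travel":[0.11,-0.09,0],"spin":-0.8},{"grip":-0.83,"travel":[0.09,-0.06,0],"spin":-0.8},{"grip":-0.83,"travel":[0,0,0],"spin":0},{"grip":-0.83,"travel":[0,0,0],"spin":0}]'
python3 - <<'E'
from h import *
st=telemetry.get_state(); print(inv(st,21+st['gripper_width']*1000),st['moment'])
snap('wrist','w3')
E
```

```text
time_s: 9.72
tcp_pos: [0.5861, -0.0044, 0.0299]
eef_rot: [179.8, 0.1, -44.2]
contact_force: [-6.1, -1.3, 0.6]
gripper_width: 0.0799
gripper_force: 2.6
{'phi': np.float64(49.9), 'Af': np.float64(-21.8), 'Ay': np.float64(69.8), 'Bf': np.float64(-99.0), 'By': np.float64(4.9), 'z': np.float64(29.9)} [-0.68309487  1.5877938   0.0929539 ]
```

View pics/w3.png

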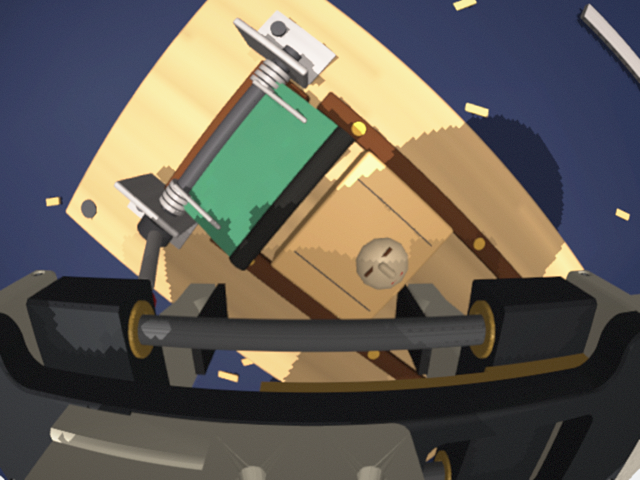

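The flap stands up with its nose at about (300,195). The blank, with its front edge around (320,210), is square in the guide just short of the nose. Continuing.

```bash
python3 -m handwheel '[{"grip":-0.81,"travel":[0.07,-0.05,0],"spin":-0.6},{"grip":-0.79,"travel":[0.07,-0.05,0],"spin":-0.6},{"grip":-0.77,"travel":[0.07,-0.06,0],"spin":-0.6},{"grip":-0.75,"travel":[0.07,-0.06,0],"spin":-0.6},{"grip":-0.74,"travel":[0.05,-0.04,0],"spin":-0.4},{"grip":-0.73,"travel":[0.05,-0.04,0],"spin":-0.4},{"grip":-0.73,"travel":[0,0,0],"spin":0},{"grip":-0.73,"travel":[0,0,0],"spin":0}]'
python3 - <<'E'
from h import *
st=telemetry.get_state(); q=inv(st,21+st['gripper_width']*1000); print(q,st['moment'])
xy,yw=pose(-20,76,34,97);x2,_=pose(-19,76,34,97);print('1mm fwd',step([*xy,0],yw,[*x2,0],yw)[0]*1,(RF@[.001,0]))
E
```

```text
time_s: 10.78
tcp_pos: [0.5981, -0.0044, 0.0299]
eef_rot: [179.8, 0.2, -28.2]
contact_force: [-4.9, -2.6, 0.5]
gripper_width: 0.0757
gripper_force: 2.6
{'phi': np.float64(33.9), 'Af': np.float64(-21.9), 'Ay': np.float64(76.3), 'Bf': np.float64(-75.9), 'By': np.float64(-3.9), 'z': np.float64(29.9)} [-1.06003677  1.57570322  0.07353627]
1mm fwd [ 0.03 -0.02 -0.  ] [0.00099493 0.00010054]
```

```bash
python3 -m handwheel '[{"grip":-0.73,"travel":[0.066,-0.045,0],"spin":0},{"grip":-0.73,"travel":[0.066,-0.045,0],"spin":0},{"grip":-0.73,"travel":[0.066,-0.045,0],"spin":0},{"grip":-0.73,"travel":[0,0,0],"spin":0},{"grip":-0.73,"travel":[0,0,0],"spin":0}]'
python3 -m handwheel '[{"grip":-0.73,"travel":[0.066,-0.045,0],"spin":0},{"grip":-0.73,"travel":[0,0,0],"spin":0},{"grip":-0.73,"travel":[0,0,0],"spin":0}]'
python3 - <<'E'
from h import *
st=telemetry.get_state(); q=inv(st,21+st['gripper_width']*1000); print(q,st['moment'])
E
```

```text
time_s: 11.4
tcp_pos: [0.6045, -0.0036, 0.0304]
eef_rot: [179.8, 0.2, -28.1]
contact_force: [-5.3, -3.4, 3.7]
gripper_width: 0.0761
gripper_force: 3.7
time_s: 11.78
tcp_pos: [0.6067, -0.0034, 0.0307]
eef_rot: [179.9, 0.1, -28.1]
contact_force: [-5.9, -3.6, 4.7]
gripper_width: 0.0759
gripper_force: 4.2
{'phi': np.float64(33.9), 'Af': np.float64(-13.2), 'Ay': np.float64(76.5), 'Bf': np.float64(-67.2), 'By': np.float64(-3.9), 'z': np.float64(30.7)} [-0.89291359  1.70622424  0.1273725 ]
```

Run:
```python
from h import *
st=telemetry.get_state(); w=21+st['gripper_width']*1000
snap('wrist','w4')
xy0,y0=pose(-13.2,76.5,33.9,w)
for phi,Af in [(31,-15),(29.5,-15)]:
    xy,y=pose(Af,76.5,phi,w);print(step([*xy0,0],y0,[*xy,0],y),Af-w*np.sin(np.radians(phi)));xy0,y0=xy,y
```

```text
(array([0.04, 0.03, 0.  ]), np.float64(-0.58)) -64.89811177428886
(array([ 0.05, -0.  , -0.  ]), np.float64(-0.3)) -62.707163876432084
```

View pics/w4.png

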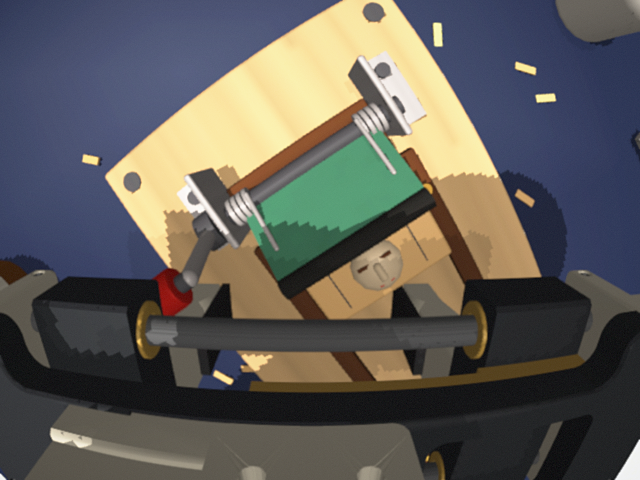

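The blank is now under the raised flap, and the roller at (175,290) rests on finger A. I'll press the last few mm by turning about A.

```bash
python3 -m handwheel '[{"grip":-0.73,"travel":[0.02,0.015,0],"spin":-0.29},{"grip":-0.73,"travel":[0.02,0.015,0],"spin":-0.29},{"grip":-0.73,"travel":[0,0,0],"spin":0},{"grip":-0.73,"travel":[0,0,0],"spin":0}]'
python3 - <<'E'
from h import *
st=telemetry.get_state(); q=inv(st,21+st['gripper_width']*1000); print(q,st['moment'])
E
python3 -m handwheel '[{"grip":-0.73,"travel":[0.05,0,0],"spin":-0.3},{"grip":-0.73,"travel":[0,0,0],"spin":0},{"grip":-0.73,"travel":[0,0,0],"spin":0}]'
python3 - <<'E'
from h import *
st=telemetry.get_state(); q=inv(st,21+st['gripper_width']*1000); print(q,st['moment'])
E
```

```text
time_s: 12.32
tcp_pos: [0.6055, -0.0051, 0.03]
eef_rot: [179.8, 0.3, -25.3]
contact_force: [-8.7, -5.4, 5.3]
gripper_width: 0.0754
gripper_force: 6.6
{'phi': np.float64(31.1), 'Af': np.float64(-16.9), 'Ay': np.float64(76.0), 'Bf': np.float64(-66.7), 'By': np.float64(-6.6), 'z': np.float64(30.0)} [-1.27968573e+00  2.86383372e+00  1.46257234e-03]
time_s: 12.7
tcp_pos: [0.6049, -0.0059, 0.0296]
eef_rot: [179.7, 0.4, -23.9]
contact_force: [-13.1, -4.5, 6.9]
gripper_width: 0.076
gripper_force: 9.0
{'phi': np.float64(29.6), 'Af': np.float64(-18.6), 'Ay': np.float64(76.1), 'Bf': np.float64(-66.5), 'By': np.float64(-8.2), 'z': np.float64(29.6)} [-1.01902999  4.35547756 -0.2541167 ]
```

Force climbs while Bf stalls at −66.5, so the blank is home. Backing straight off to let the flap down.

```bash
python3 -m handwheel '[{"grip":-0.73,"travel":[-0.14,0.08,0],"spin":0},{"grip":-0.73,"travel":[-0.14,0.08,0],"spin":0},{"grip":-0.73,"travel":[-0.14,0.08,0],"spin":0},{"grip":-0.73,"travel":[-0.14,0.08,0],"spin":0},{"grip":-0.73,"travel":[-0.14,0.08,0],"spin":0},{"grip":-0.73,"travel":[-0.14,0.08,0],"spin":0},{"grip":-0.73,"travel":[-0.14,0.08,0],"spin":0},{"grip":-0.73,"travel":[-0.14,0.08,0],"spin":0}]'
python3 -m handwheel '[{"grip":-0.73,"travel":[-0.14,0.08,0],"spin":0},{"grip":-0.73,"travel":[-0.14,0.08,0],"spin":0},{"grip":-0.73,"travel":[-0.14,0.08,0],"spin":0},{"grip":-0.73,"travel":[0,0,0],"spin":0}]'
python3 - <<'E'
from h import *
st=telemetry.get_state(); q=inv(st,21+st['gripper_width']*1000); print(q)
snap('wrist','w5')
E
```

```text
time_s: 13.7
tcp_pos: [0.5781, -0.0072, 0.031]
eef_rot: [-180.0, -0.0, -23.7]
contact_force: [-0.0, 0.2, 1.1]
gripper_width: 0.076
gripper_force: 0.0
time_s: 14.2
tcp_pos: [0.5656, -0.0087, 0.0309]
eef_rot: [180.0, 0.0, -23.7]
contact_force: [0.4, 0.1, 0.4]
gripper_width: 0.0759
gripper_force: 0.0
{'phi': np.float64(29.5), 'Af': np.float64(-58.1), 'Ay': np.float64(77.3), 'Bf': np.float64(-105.8), 'By': np.float64(-7.0), 'z': np.float64(30.9)}
```

View pics/w5.png

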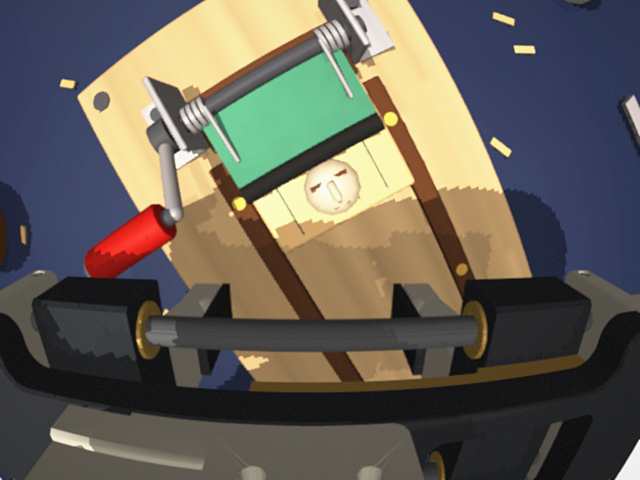

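The flap rests on the blank, with its nose from (245,190) to (380,120), and the roller at (130,240) is free of the finger. The blank's rear edge runs from (280,251) to (414,186). I'll measure that, then lift clear.

```bash
python3 - <<'E'
from h import *
st=telemetry.get_state()
f=lambda p,z:(RF.T@(at('wrist',p,z,st)[:2]-T0)*1000).round(1)
for p in [(280,251),(414,186),(347,218)]: print('rear',f(p,.03))
E
python3 -m handwheel '[{"grip":-0.73,"travel":[0,0,-0.5],"spin":0},{"grip":-0.73,"travel":[0,0,-1],"spin":0},{"grip":-0.73,"travel":[0,0,-1],"spin":0},{"grip":-0.73,"travel":[0,0,-1],"spin":0},{"grip":-0.73,"travel":[0,0,-1],"spin":0},{"grip":-0.73,"travel":[0,0,-1],"spin":0},{"grip":-0.73,"travel":[0,0,0],"spin":0},{"grip":-0.73,"travel":[0,0,0],"spin":0}]'
python3 - <<'E'
from h import *
st=telemetry.get_state()
snap('wrist','w6')
a=cv2.imread('pics/w6.png')[0:320,100:560]; cv2.imwrite('pics/w6c.png',cv2.resize(a,None,fx=1.7,fy=1.7,interpolation=cv2.INTER_CUBIC))
E
```

```text
rear [-64.2  33.3]
rear [-67.4 -29.7]
rear [-65.6   1.7]
time_s: 15.25
tcp_pos: [0.5657, -0.0087, 0.1685]
eef_rot: [-180.0, -0.0, -23.7]
contact_force: [0.2, -0.4, -0.0]
gripper_width: 0.0757
gripper_force: 0.0
```

View pics/w6c.png

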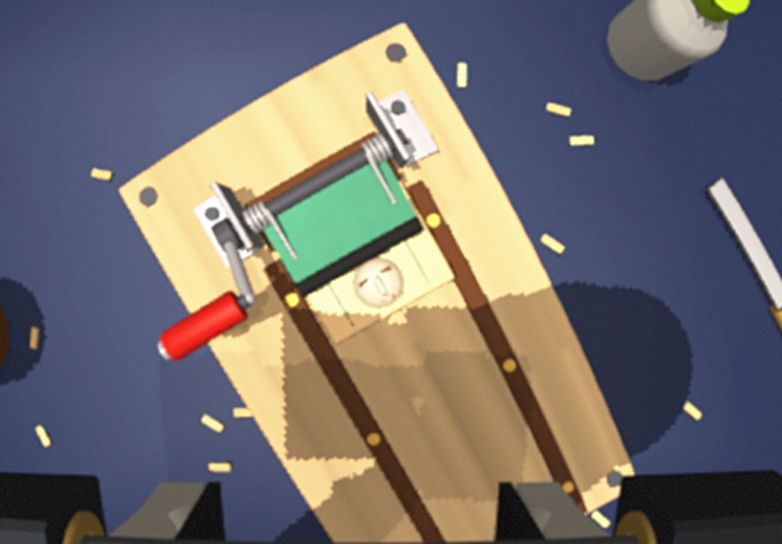

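Run:
```python
from h import *
st=telemetry.get_state()
f=lambda p,z:(RF.T@(at('wrist',np.array(p)/1.7+np.array([100,0]),z,st)[:2]-T0)*1000).round(1)
for p in [(340,343),(456,280)]: print('rear',f(p,.03))
for p in [(303,293),(423,232)]: print('nose lower edge',f(p,.034))
for p in [(120,188),(405,24),(632,466)]: print('base',f(p,.012))
a=cv2.imread('pics/w6.png')[120:220,230:400]; cv2.imwrite('pics/w6d.png',cv2.resize(a,None,fx=4.6,fy=4.6,interpolation=cv2.INTER_CUBIC))
```

```text
rear [-67.6  29.6]
rear [-68.1 -31.2]
nose lower edge [-38.9  32.3]
nose lower edge [-41.4 -28.1]
base [55.  87.2]
base [ 53.7 -74.9]
base [-206.2  -75.2]
```

View pics/w6d.png

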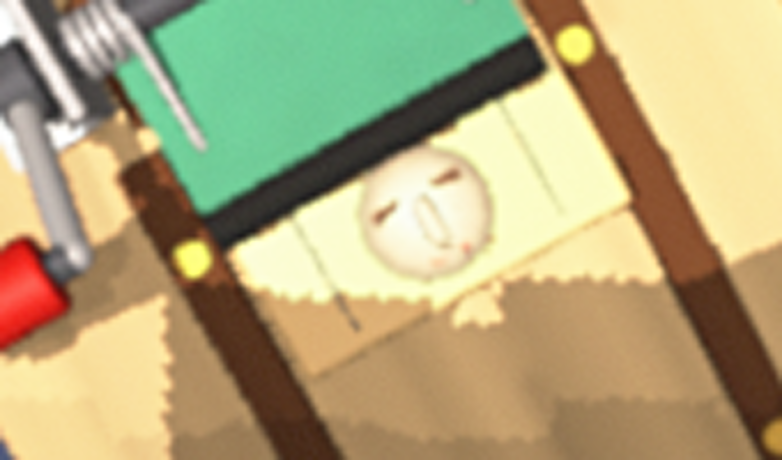

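The blank is square in the guide and its rear edge is at −67.6 to −68.1 mm (home is −68). The flap is down on it, the robot is clear and nothing else has moved, so I'm handing in.

```bash
python3 -c "
from plant import close_job
print(close_job())"
```

```text
the job is handed in; nothing more can be done
None
```

The blank is fully home against the end stop with the flap down on it, the arm is clear, no bystander was touched, and I handed the job in at about 15 s; the blank moved a few mm while the flap was still rising, because the fingers could not reach behind it with the flap fully up.

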